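# Unlock and slide a reagent shuttle to its end stop

### The job

Send the reagent shuttle to the analyser side: press its orange lock button down with the fingertips and, keeping it down, push the shuttle along its rails until it stands fully against the yellow end stop at the other end, then let go so that the button pops back up and locks it there. Only press and push: grasp and lift nothing, leave the two reagent packs standing in the shuttle, and do not disturb the other things on the bench.

Things in the scene. Friction and masses are not known exactly. Their poses are not given: they have to be found in the camera images.
- station: Reagent transfer station, fixed to the bench: white base plate 240 x 310 mm, 12 mm thick (local x -100 to +140, y -155 to +155 mm), two aluminium rails along local y. Origin: on the bench, midway along the rails; z up. The shuttle slides towards local +y, to the yellow end stop. A low grey plate ends the rails at -y. A ledge behind the rails (local x 75 to 136 mm, 12 mm high) carries small things.
- end_stop (a point): Middle of the top edge of the yellow end stop, a fixed plate 145 mm long in station x, 10 mm thick, top 46 mm above the bench, with two black rubber bumpers, at the station's +y end. Axes as the station's.
- shuttle (a joint): Position of the shuttle along the rails, in m: 0 at the start, 0.120 fully against the end stop. Some 2 N moves it while the button is down; it stays where it is left. With the button up it is locked with about 1 mm of play. The lock has a notch every 20 mm, so letting the button up on the way locks the shuttle again.
- shuttle_deck (a point): Middle of the shuttle's length, on top of its grey deck, 44 mm above the bench, axes as the station's. The deck reaches x -90 to +60 mm, y -60 to +60 mm from here. Two white pockets for reagent packs, 22 mm high, stand on it at x +7 to +57 mm. The button is at x -55, y -30 mm.
- lock_button (a joint): How far the lock button is pressed, in m: 0 up, 0.008 fully down; it frees the shuttle from about 0.006 on, so press it to the bottom. Spring: about 2 N to start, 6 N fully down. Let go with the shuttle in a notch, it springs up by itself and locks; the last notch is at the end stop.
- button_top (a point): Centre of the top of the orange lock button, a rounded plate 46 mm (station x) by 34 mm (station y) on the shuttle; 56 mm above the bench when up, 48 mm when down. It rides with the shuttle. Its -x and -y sides are open; at +y is the push wall; the packs begin about 69 mm away at +x and rise to 100 mm above the bench.
- push_wall (a point): Middle of the top edge of the upright face of the white push wall on the shuttle, 24 mm from the button's centre on its +y side, facing the button: 90 mm long in station x, top 68 mm above the bench, sloping down behind. A fingertip holding the button down can push the shuttle towards +y by this face.
- pack_black: Loose white reagent pack with a black round cap, 36 x 42 x 52 mm high, 70 g, standing in one of the shuttle's two pockets. Origin: centre of its underside, 48 mm above the bench; top 100 mm. Rides along; must stay standing there.
- pack_grey: The same with a grey cap, in the other pocket (which is which varies).
- vial: Bystander: small jar with a blue cap, 26 mm wide, 55 mm high, on the station's ledge. Origin: centre of its underside. Leave alone.
- sample_cup: Bystander: open white cup, 36 mm wide, 35 mm high, on the station's ledge. Origin: centre of its underside. Leave alone.
- amber_bottle: Bystander: amber bottle with black cap, 54 mm wide, 100 mm high, on the bench. Origin: centre of its underside. Leave alone.
- wash_jar: Bystander: white jar, 64 mm wide, 85 mm high, on the bench. Origin: centre of its underside. Leave alone.
- beaker: Bystander: glass beaker, 66 mm wide, 80 mm high, on the bench. Origin: centre of its underside. Leave alone.
- tip_box: Bystander: blue box of pipette tips, 80 x 115 x 56 mm high, on the bench. Origin: centre of its underside. Leave alone.

How it is judged:
By the outcome, as a careful person would: the job done as asked, in the order asked, and still so for the second after the job is handed in, with the robot touching nothing.
It also fails if it takes over 32 s, if anything falls off the work surface, if the arm or the gripper's body presses on something with over 40 N, if the wrist force passes 120 N, or if a joint passes its speed limit or range.

### The arm

A 6-joint arm with a two-finger parallel gripper is mounted at the origin on the work surface. World frame = base frame: x ahead of the robot, y to its left, z up, the work surface at z = 0. Lengths are in m, angles in rad, forces in N, time in s.
With the tool pointing down it reaches from about 0.325 to 0.925 m from the base axis. Payload 3.1 kg.
Tool frame: the origin (TCP) lies on the centre line of the jaws, within the pads' length; the fingertips stand 11 mm ahead of it and the grasp point (between the pads) lies 8 mm behind it (robot.tcp_to_tips is the distance from the TCP to the fingertips, in m); z points along the fingers, y is the line along which they close (so a half turn about z gives the same grasp; the last joint's range is limited). The gripper opens to 85 mm and grips with 20 to 120 N. Pads are 22 mm wide; open, the fingers measure 114 mm over their backs; the gripper's body (76 mm by 85 mm) begins 54 mm behind the grasp point. The pads swing forward as they close: fully open they stand 13 mm farther back than shut.
Start: joints at [1.126, 0.217, 1.613, -0, 1.311, -0.112], TCP at [0.204, 0.591, 0.242] pointing down, gripper open.
Joint ranges: [-2.75, 2.75], [-0.78, 2.1], [0.31, 2.55], [-1.13, 4.27], [0.13, 2.63], [-2.58, 2.58]. Speed limits (rad/s): [2.79, 2.79, 3.14, 3.14, 3.14, 3.14].

### API

Orientations are given as a 3x3 rotation matrix whose columns are the frame's x, y, z axes.
In Python, from rig import robot gives the robot as it stands. Calls block until the motion is done:
- robot.move_to(position, orientation): joint-space move of the TCP to a pose.
- robot.move_linear(position, attitude=None, v=0.15, max_force=None): straight line of the TCP; attitude=None keeps the orientation; v is the mean speed in m/s. With max_force (N) it stops when the force on the tool has changed by that much, and returns True; else False.
- robot.goto_joints(angles): joint-space move.
- robot.set_gripper(opening, strength=None): finger opening in m; strength is the grip in N (None keeps the last); returns when the fingers have stopped.
- robot.wait(seconds).
- robot.ik(position, orientation): joint angles nearest the present ones, or None.
- robot.capture(name): name is "side" or "top" or "wrist"; returns the picture (480x640x3 uint8, red, green, blue); there is no depth.
- robot.camera_params(name): a dict with "mtx" (3x3 intrinsics, pixels), "pose" (4x4, takes a point from camera to world coordinates). Camera axes: x right, y down, z forward; pixel columns grow to the right and rows downward; lengths in m; the calibration is good to about 2 mm. A picture is of the moment at which its call begins: read the wrist's pose just before it. camera_params takes no time and is no camera call; for the wrist camera it gives the pose at the moment of the call.
A pose or a line that the arm cannot do raises robot.IKError and nothing moves.
- robot.finish_job(): hands the job in; it is judged then, once.
Readings, each from a call of its own:
- robot.get_t(): time.
- robot.get_joint_pos(): joint angles.
- robot.get_qvel(): joint speeds.
- robot.get_tau(): joint torques, N m.
- robot.get_ee_pos(): TCP position.
- robot.get_orientation(): TCP orientation.
- robot.get_ft_force(): force on the tool from outside, world axes, zero at the start.
- robot.get_ft_torque(): the same for the moment, N m.
- robot.get_gripper_width(): finger opening in m.
- robot.get_grip_force(): force on a finger pad.
Only numpy, scipy, OpenCV 4.12 (cv2) and the standard library are available. Lean on these libraries where they do the work, as an engineer would, in place of code of your own. Each camera call takes 0.05 s, during which the arm holds its last target. There are 200 camera calls.

## Working session

There is one attempt and no reset: what is moved stays moved. The work goes in short steps, each a Python script; the robot and the scene stay as the last script left them, time stands still between calls to the robot, and variables do not carry over. Pictures are saved under pics/ and viewed, at most 10 in all, crops included, and the job is handed in when it is done.

```bash
mkdir -p pics; python3 - <<'E'
from rig import robot
import cv2,numpy as np
for n in("top","side"):
    im=robot.capture(n); cv2.imwrite(f"pics/{n}0.png",im[:,:,::-1])
    p=robot.camera_params(n); print(n,np.round(p["mtx"],1).tolist(),np.round(p["pose"],3).tolist())
print(robot.get_t())
E
```

```text
top [[541.8, 0.0, 311.7], [0.0, 541.8, 238.7], [0.0, 0.0, 1.0]] [[-0.068, -0.975, 0.21, 0.289], [-0.998, 0.068, -0.008, 0.015], [-0.006, -0.21, -0.978, 1.367], [0.0, 0.0, 0.0, 1.0]]
side [[475.2, 0.0, 319.1], [0.0, 475.2, 244.6], [0.0, 0.0, 1.0]] [[0.989, -0.12, 0.087, 0.492], [-0.148, -0.745, 0.65, -0.65], [-0.013, -0.656, -0.754, 0.883], [0.0, 0.0, 0.0, 1.0]]
0.1
```

View pics/top0.png

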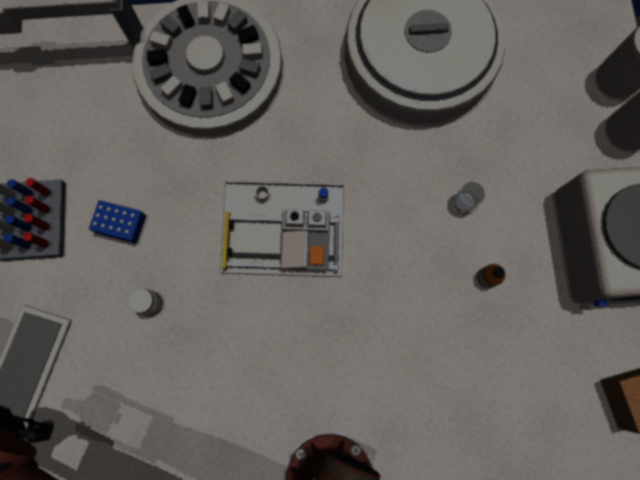

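View pics/side0.png

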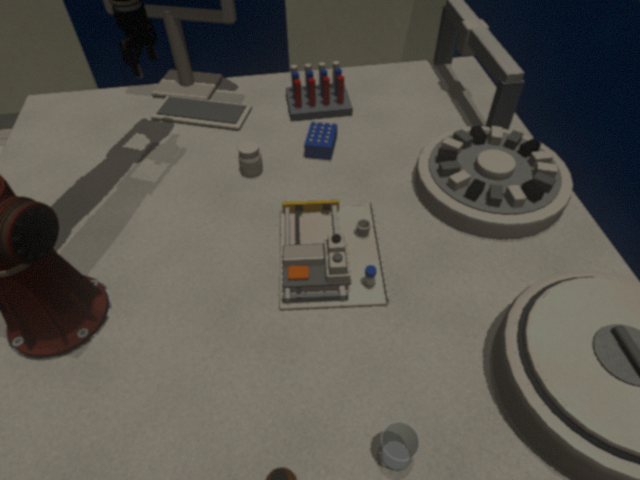

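The top view shows the station around (283,230), with the orange button at (316,255), the yellow stop at (226,240), and the packs at (294,216) and (317,217). The side view shows the button at (298,272) and the stop at (310,205). Next I'll triangulate these coarsely and move the wrist camera over the station.

```bash
cat > h.py <<'E'
import cv2,numpy as np
HSV={"orange":((5,150,90),(16,255,255)),"yellow":((20,130,90),(34,255,255))}
def blob(im,c,roi=None):
    h=cv2.cvtColor(im,cv2.COLOR_RGB2HSV); m=cv2.inRange(h,*map(np.array,HSV[c]))
    if roi: k=np.zeros_like(m); x0,y0,x1,y1=roi; k[y0:y1,x0:x1]=255; m&=k
    cs,_=cv2.findContours(m,cv2.RETR_EXTERNAL,cv2.CHAIN_APPROX_NONE)
    b=max(cs,key=cv2.contourArea); return cv2.contourArea(b),cv2.minAreaRect(b),b
def ray(p,uv):
    d=p["pose"][:3,:3]@np.linalg.inv(p["mtx"])@[uv[0],uv[1],1]; return p["pose"][:3,3],d/np.linalg.norm(d)
def plane(p,uv,z):
    o,d=ray(p,uv); return o+d*(z-o[2])/d[2]
def tri(*r):
    A=sum(np.eye(3)-np.outer(d,d) for o,d in r); b=sum((np.eye(3)-np.outer(d,d))@o for o,d in r)
    x=np.linalg.solve(A,b); return x,[round(1e3*np.linalg.norm(np.cross(x-o,d)),1) for o,d in r]
E
python3 - <<'E'
from rig import robot
from h import *
roi={"top":(200,160,360,290),"side":(270,190,400,310)}
P={n:robot.camera_params(n) for n in roi}
I={n:cv2.imread(f"pics/{n}0.png")[:,:,::-1].copy() for n in roi}
for c in HSV:
    R=[]
    for n in roi:
        a,r,b=blob(I[n],c,roi[n]); print(c,n,a,np.round(r[0],1),np.round(r[1],1),round(r[2],1)); R.append(ray(P[n],r[0]))
    print(np.round(tri(*R)[0],4),tri(*R)[1])
    q=cv2.boxPoints(blob(I["top"],c,roi["top"])[1]); print(np.round([plane(P["top"],x,.046 if c=="yellow" else .056)[:2] for x in q],3).tolist())
w=robot.camera_params("wrist");R=robot.get_orientation();t=robot.get_ee_pos()
print("cam in tcp",np.round(R.T@(w["pose"][:3,3]-t),3),np.round(R.T@w["pose"][:3,:3],3).tolist(),np.round(R,3).tolist(),w["mtx"][0],robot.tcp_to_tips)
E
```

```text
orange top 199.0 [316.5 254.5] [17. 13.] 90.0
orange side 229.5 [298. 272.] [12. 20.] 90.0
[ 0.5304 -0.0053  0.0514] [np.float64(0.6), np.float64(0.6)]
[[0.553, 0.009], [0.55, -0.023], [0.508, -0.02], [0.51, 0.012]]
yellow top 103.0 [225.2 239.5] [ 2.9 55.1] 3.8
yellow side 91.0 [310.5 202.3] [ 3.  55.1] 87.4
[0.5876 0.2203 0.0406] [np.float64(0.7), np.float64(0.7)]
[[0.517, 0.23], [0.657, 0.216], [0.656, 0.209], [0.516, 0.223]]
cam in tcp [ 0.069  0.001 -0.131] [[-0.001, -0.962, -0.273], [1.0, -0.001, -0.0], [0.0, -0.273, 0.962]] [[-0.945, 0.327, -0.001], [0.327, 0.945, -0.002], [0.0, -0.002, -1.0]] [352.06711497   0.         318.64215106] 0.011
```

```bash
cat >> h.py <<'E'
def ori(th):
    c,s=np.cos(th),np.sin(th); return np.array([[-c,-s,0],[-s,c,0],[0,0,-1.]])
E
python3 - <<'E'
from rig import robot
from h import *
robot.set_gripper(0.0); 
V=[]
for i,p in enumerate([(.55,.07,.25),(.53,-.02,.22)]):
    robot.move_to(p,ori(-.09)); 
    w=robot.camera_params("wrist"); im=robot.capture("wrist"); V.append((w,im)); cv2.imwrite(f"pics/w{i}.png",im[:,:,::-1])
    np.savez(f"w{i}.npz",im=im,**w)
for c in HSV:
    R=[]
    for w,im in V:
        a,r,b=blob(im,c); R.append(ray(w,r[0])); print(c,a,np.round(r,1) if 0 else r)
        print(np.round([plane(w,x,.046 if c=="yellow" else .056)[:2] for x in cv2.boxPoints(r)],4).tolist())
    print(tri(*R))
print(robot.get_t(),robot.get_gripper_width())
E
```

```text
orange 1605.0 ((235.5, 196.5), (48.449974060058594, 35.645015716552734), 87.39744567871094)
[[0.5062, -0.0184], [0.5077, 0.0142], [0.5528, 0.0099], [0.5513, -0.024]]
orange 1223.5 ((335.0, 221.0), (38.0, 40.0), 0.0)
[[0.5494, -0.0237], [0.5142, -0.0204], [0.5172, 0.0116], [0.5525, 0.0093]]
(array([ 0.53097347, -0.00516327,  0.05639738]), [np.float64(2.0), np.float64(2.0)])
yellow 1114.0 ((470.6222839355469, 229.08297729492188), (9.846196174621582, 141.67950439453125), 7.594643592834473)
[[0.6574, 0.2057], [0.515, 0.2207], [0.517, 0.2298], [0.6598, 0.2159]]
yellow 1389.5 ((583.6005249023438, 249.63804626464844), (10.955621719360352, 153.27786254882812), 12.946508407592773)
[[0.6568, 0.2043], [0.5145, 0.22], [0.5174, 0.2294], [0.6604, 0.2149]]
(array([0.58397164, 0.21947601, 0.04351822]), [np.float64(0.1), np.float64(0.1)])
3.675 -6.873743099742319e-05
```

View pics/w0.png

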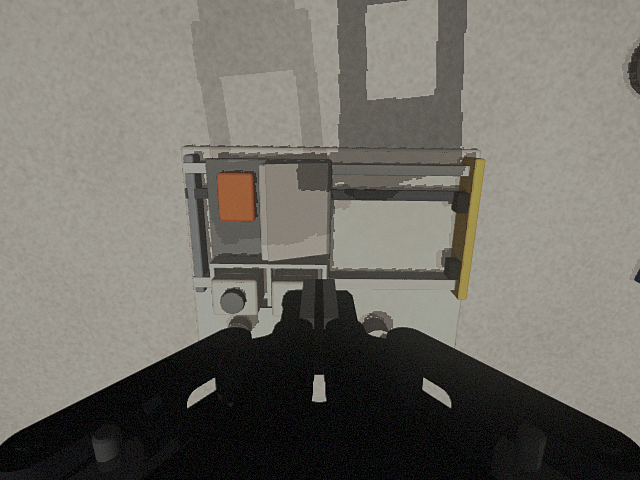

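View pics/w1.png

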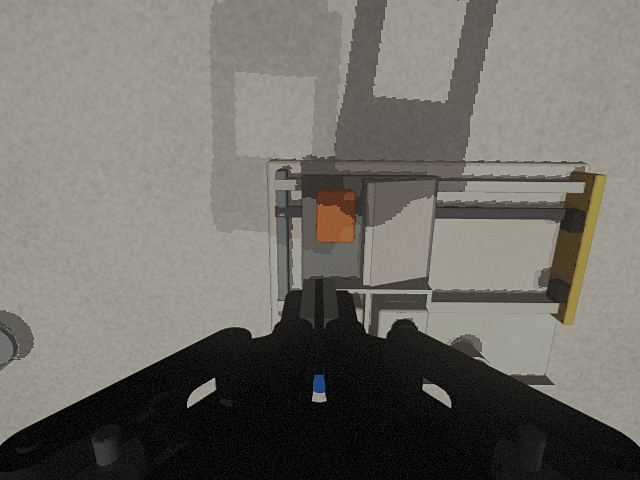

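The button centre is at (0.530, -0.005), with a triangulated height of 56 mm as expected. The stop's middle is near (0.587, 0.218), and the yaw is about -5.8°. The button-to-stop distance of 227 mm fits the given sizes. In the wrist pictures the button is at (236,196) and (335,221), and the fingers show closed. Now I'll press.

```bash
python3 - <<'E'
from rig import robot
from h import *
O=ori(-.1013); b=np.array([.5297,-.0049])
robot.move_to([*b,.095],O); 
print("f0",np.round(robot.get_ft_force(),1))
hit=robot.move_linear([*b,.048+.011-.005],v=.03,max_force=12)
print(hit,np.round(robot.get_ee_pos(),4),np.round(robot.get_ft_force(),1),robot.get_t())
w=robot.camera_params("wrist"); im=robot.capture("wrist"); cv2.imwrite("pics/w2.png",im[:,:,::-1])
E
```

```text
f0 [0.9 0.2 0.8]
True [ 0.5294 -0.0049  0.0591] [-1.7  0.3  5.8] 5.3583
```

View pics/w2.png

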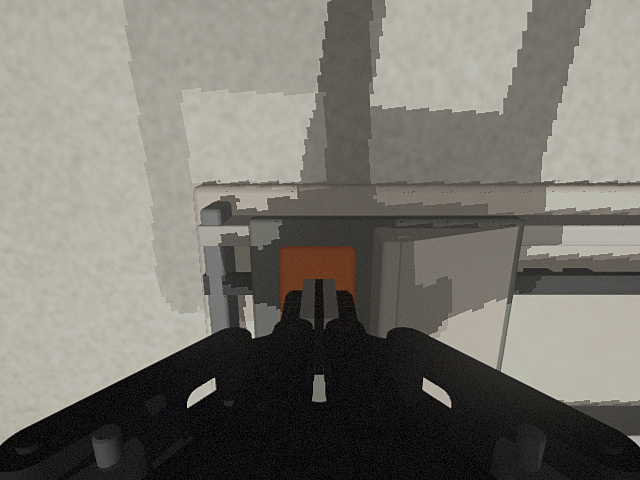

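The fingertips stand on the button's middle at (318,290), and tip z = 48 mm means it is at the bottom. I'll add a little preload, push a short way and check.

```bash
python3 - <<'E'
from rig import robot
from h import *
ey=np.array([.1011,.9949]); b=np.array([.5297,-.0049])
robot.move_linear([*b,.0575],v=.02,max_force=15)
print(np.round(robot.get_ee_pos(),4),np.round(robot.get_ft_force(),1))
for s in (.02,.04):
    h=robot.move_linear([*(b+s*ey),.0575],v=.04,max_force=20)
    print(s,h,np.round(robot.get_ee_pos(),4),np.round(robot.get_ft_force(),1),robot.get_t())
w=robot.camera_params("wrist"); im=robot.capture("wrist"); cv2.imwrite("pics/w3.png",im[:,:,::-1])
E
```

```text
[ 0.5295 -0.0049  0.0589] [-5.5  0.  12.1]
0.02 False [0.5315 0.0153 0.0589] [-5.1  0.4 12.1] 6.3083
0.04 False [0.5335 0.0353 0.0589] [-4.9  0.4 12.4] 6.9583
```

View pics/w3.png

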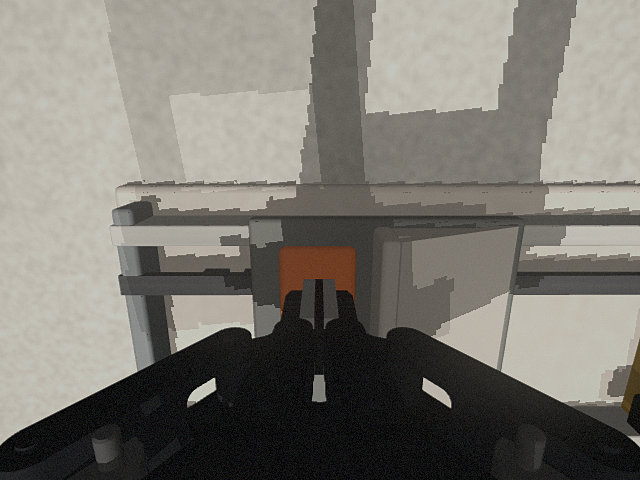

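The shuttle rides with the fingertip: the button is still at (318,280) under the tips, and the rails have moved past. I'll push on to the stop.

```bash
python3 - <<'E'
from rig import robot
from h import *
ey=np.array([.1011,.9949]); b=np.array([.5297,-.0049])
for s,v,f in ((.11,.06,20),(.145,.025,12)):
    h=robot.move_linear([*(b+s*ey),.0575],v=v,max_force=f)
    e=robot.get_ee_pos(); print(s,h,round((e[:2]-b)@ey,4),np.round(e,4),np.round(robot.get_ft_force(),1),robot.get_t())
w=robot.camera_params("wrist"); im=robot.capture("wrist"); cv2.imwrite("pics/w4.png",im[:,:,::-1])
E
```

```text
0.11 False 0.1104 [0.5405 0.105  0.0589] [-4.7 -0.2 11.3] 8.325
0.145 True 0.1296 [0.5445 0.1239 0.0591] [-0.7 -1.2  4. ] 9.2167
```

View pics/w4.png

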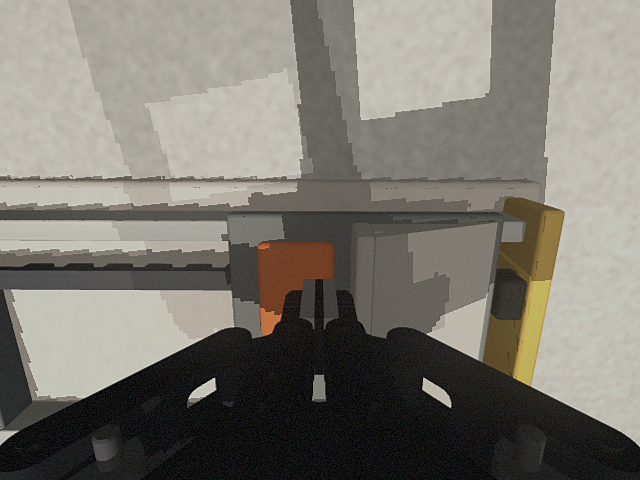

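The finger slid about 10 mm over the button and now meets the wall, at column ~355. The shuttle's edge is at column 500, against the bumper. I'll seat it firmly, then release while keeping a light push on.

```bash
python3 - <<'E'
from rig import robot
from h import *
ey=np.array([.1011,.9949]); b=np.array([.5297,-.0049])
def go(s,z,v):
    robot.move_linear([*(b+s*ey),z],v=v); e=robot.get_ee_pos()
    print(s,z,round((e[:2]-b)@ey,4),np.round(e,4),np.round(robot.get_ft_force(),1),robot.get_t())
go(.1296,.0575,.02); go(.1325,.0575,.01); robot.wait(.3); go(.131,.0575,.01)
go(.131,.070,.02); go(.122,.072,.03); go(.122,.20,.15)
w=robot.camera_params("wrist"); im=robot.capture("wrist"); cv2.imwrite("pics/w5.png",im[:,:,::-1])
R=[]
for n,roi in (("top",(200,160,360,290)),("side",(270,190,400,310)),("wrist",None)):
    p=robot.camera_params(n); i=robot.capture(n)
    try: a,r,_=blob(i,"orange",roi)
    except ValueError: print(n,"none"); continue
    q=plane(p,r[0],.056); print(n,a,r,"travel",(q[:2]-b)@ey); R.append(ray(p,r[0])) 
print(tri(*R)[0])
E
```

```text
0.1296 0.0575 0.1296 [0.5445 0.1238 0.059 ] [-0.  -0.9  7.2] 9.5167
0.1325 0.0575 0.1298 [0.5445 0.1241 0.059 ] [-2.  -9.2  8.8] 9.9583
0.131 0.0575 0.1297 [0.5445 0.124  0.059 ] [-1.4 -5.1  8.5] 10.5583
0.131 0.07 0.1309 [0.5423 0.1254 0.0696] [ 0.6 -3.7 -0.4] 11.3333
0.122 0.072 0.1221 [0.5421 0.1166 0.0722] [0.4 0.2 1. ] 11.7917
0.122 0.2 0.1218 [0.5411 0.1164 0.1988] [-0.1  0.7 -0. ] 12.7917
top 106.5 ((266.5, 251.0), (12.0, 11.0), 90.0) travel 0.12328269444831705
side 148.0 ((298.5, 231.5), (11.0, 15.0), 90.0) travel 0.11666156998685975
wrist 1974.0 ((316.5, 225.5), (53.0, 41.0), 90.0) travel 0.11977795220257142
[0.5453653  0.11583947 0.05060004]
```

View pics/w5.png

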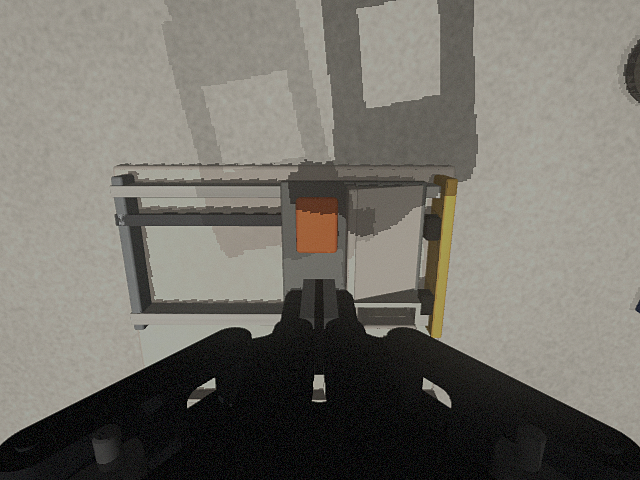

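The shuttle has travelled 0.120 m and stands at the bumpers; the button at (317,225) is clear of the fingers. I'll back away and check the button's height and the packs.

```bash
python3 - <<'E'
from rig import robot
from h import *
import h
h.HSV["orange"]=((3,130,40),(18,255,255))
R=[];L=[]
for i,y in enumerate((.16,.04)):
    robot.move_to([.47,y,.24],ori(-.1013)); w=robot.camera_params("wrist"); im=robot.capture("wrist")
    cv2.imwrite(f"pics/w{6+i}.png",im[:,:,::-1]); a,r,c=blob(im,"orange"); print(a,r); R.append(ray(w,r[0]))
    x0,y0,ww,hh=cv2.boundingRect(c); L.append([ray(w,(x0+.5,r[0][1])),ray(w,(x0+ww-.5,r[0][1]))])
x,e=tri(*R); print(x,e,"travel",(x[:2]-[.5297,-.0049])@[.1011,.9949]); print([tri(*z)[0] for z in zip(*L)],robot.get_t())
E
```

```text
1225.0 ((278.5, 287.5), (43.0, 35.0), 90.0)
1504.0 ((403.0, 276.5), (45.0, 36.0), 90.0)
[0.5408957  0.1140619  0.05275424] [np.float64(0.1), np.float64(0.1)] travel 0.11948707879095742
[array([0.53944726, 0.09730691, 0.0521022 ]), array([0.54245861, 0.13172053, 0.05335769])] 14.1
```

View pics/w6.png

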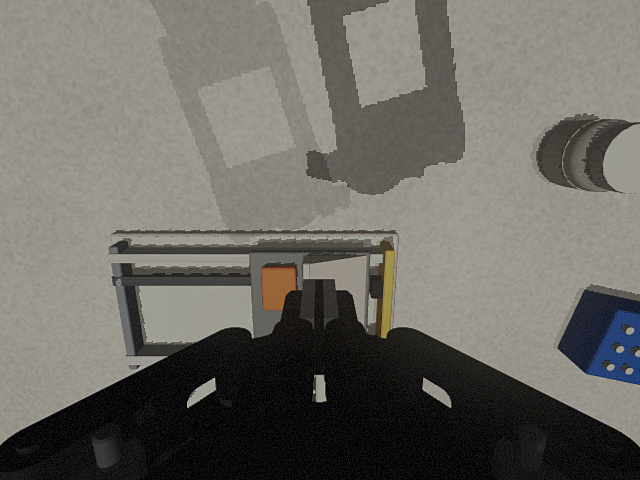

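The button at (279,287) appears raised. The 52.8 mm estimate includes its visible sides, so I'll measure the bright top face alone, closer in. I'll also check the packs from the side camera with the arm out of the way.

```bash
python3 - <<'E'
from rig import robot
from h import *
import h
R=[];C=[]
for i,y in enumerate((.17,.06)):
    robot.move_to([.48,y,.18],ori(-.1013)); w=robot.camera_params("wrist"); im=robot.capture("wrist")
    hsv=cv2.cvtColor(im,cv2.COLOR_RGB2HSV); m=cv2.inRange(hsv,(3,130,40),(18,255,255))
    v=int(np.percentile(hsv[...,2][m>0],70)); h.HSV["orange"]=((3,130,v-30),(18,255,255))
    a,r,c=blob(im,"orange"); print(v,a,r); R.append(ray(w,r[0])); C.append(im[180:420,100:500])
print(tri(*R))
robot.move_to([.42,-.15,.3],ori(-.1013))
s=cv2.resize(robot.capture("side")[190:310,260:400],None,fx=4,fy=4)
o=np.zeros((600,800,3),np.uint8); o[:240,:400]=C[0]; o[:240,400:]=C[1]; o[240:,:480]=s[:360]
o=np.vstack([np.hstack(C),np.hstack([s[40:400],np.zeros((360,240,3),np.uint8)])])
cv2.imwrite("pics/fin.png",o[:,:,::-1]); print(robot.get_t())
E
```

```text
157 1784.5 ((255.5, 310.5), (49.0, 41.0), 90.0)
161 2000.5 ((395.6685791015625, 294.96038818359375), (41.38167953491211, 51.89358139038086), 2.726310968399048)
(array([0.54101785, 0.11401297, 0.05509821]), [np.float64(0.1), np.float64(0.1)])Traceback (most recent call last):
  File "<stdin>", line 13, in <module>
ValueError: could not broadcast input array from shape (360,560,3) into shape (360,480,3)
```

The button's top is at 55 mm, so it is up and locked. One last look at the packs.

```bash
python3 - <<'E'
from rig import robot
import cv2
s=cv2.resize(robot.capture("side")[185:310,260:400],None,fx=4,fy=4); cv2.imwrite("pics/fin.png",s[:,:,::-1]); print(robot.get_t())
E
```

```text
16.425
```

View pics/fin.png

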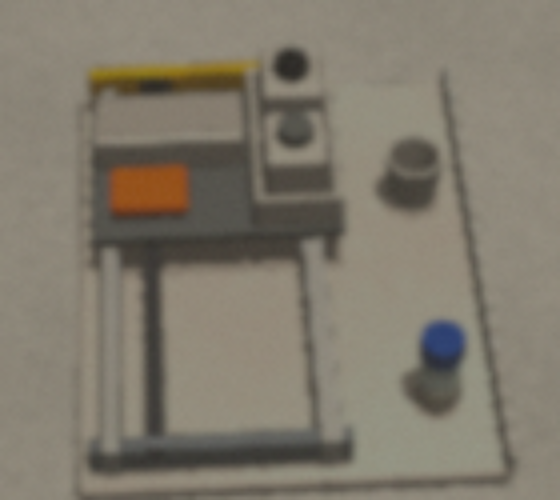

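The shuttle is at the stop, with the button up at (150,190). Both packs stand in their pockets, at (290,65) and (295,130), and the cup and vial are where they were.

```bash
python3 -c "
from rig import robot
print(robot.finish_job())"
```

```text
the job is handed in; nothing more can be done
None
```

The job is handed in: the shuttle stands against the end stop after 0.120 m of travel, the lock button is back up (top at about 55 mm), both packs are standing in their pockets, the vial and cup on the ledge are untouched, and the arm is clear after about 16 s.

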